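Put the mixed-up hot-air nozzles back on their own seats

ROBOT

A 7-joint arm with a two-finger parallel gripper is mounted at the origin on the work surface. World frame = base frame: x ahead of the robot, y to its left, z up, the work surface at z = 0. Lengths are in mm, angles in rad, forces in N, time in s.
With the tool pointing down it reaches from about 400 to 850 mm from the base axis. Payload 10.4 kg.
Tool frame: the origin (TCP) lies at the very end of the fingers, on their centre line; the grasp point (between the pads) lies 19 mm behind it; z points along the fingers, y is the line along which they close (so a half turn about z gives the same grasp; the last joint's range is limited). The gripper opens to 87 mm and grips with 3 to 60 N. Pads are 19 mm wide; open, the fingers measure 117 mm over their backs; the gripper's body (75 mm by 190 mm) begins 51 mm behind the grasp point.
Start: joints at [1.155, 0.332, -0.065, 1.46, 0.022, 1.35, -0.088], TCP at [239.259, -577.414, 222.576] pointing down, gripper open.
Joint ranges: [-2.6, 2.6], [-0.5, 2.12], [-1.47, 1.34], [0.16, 2.42], [-1.27, 4.41], [0.06, 2.06], [-2.6, 2.6]. Speed limits (rad/s): [2.22, 2.22, 2.79, 2.79, 3.14, 3.14, 3.14].

INTERFACE

Orientations are given as a unit quaternion [w, x, y, z].
In Python, from bench import manip, imaging, job_done gives the robot as it stands.
- The arm moves only by the tool send_rows, never from a script. Its argument "increments" is a list of rows, each an object with "translation": the shift along the tool's x, y, z in units of 200 mm (1.0 is 200 mm), a list of three; "turn": the turn about the tool's z in units of 2 pi rad (1.0 is 2 pi rad). A call has 1 to 12 rows; each row is the pose to reach, as a shift and turn from the pose commanded when the call began, along the tool's axes at that moment, turning the shorter way round; what a row does not reach only later rows make up. A row lasts 1/12 s, in which the tool goes at most 41.7 mm and 7.16 degrees, less where a joint would pass 70% of its speed; a pose out of reach is approached as far as the arm can. A call with a number of a shift or a turn outside -1 to 1 is refused whole. A call with a gripper value outside its range is refused whole. "hand" is the opening, from -1 (shut) to 1 (fully open), set as the call begins (left out, the last holds). The fingers move at their own pace and stop on an object; the grip force is fixed at half the most. Time passes only in rows, so rows that repeat a pose let the fingers close. It gives the time, the measured TCP pose, the force, the opening and the grip force at its end, in the units of the state.
- manip.sense(): the state, without advancing time (a new reading comes with each control period).
- imaging.snapshot(name): name is "scene" or "top" or "wrist"; returns a dict with "color" (420x560x3 uint8, red, green, blue), "fov_y" (degrees; the focal length in pixels is half the picture's height over the tangent of half this angle, whatever the lens; pixels are square), "cx", "cy" (the principal point, pixels), "position" and "rotation" of the camera in the world. Camera axes: x right, y down, z forward; pixel columns grow to the right and rows downward; lengths in mm; the calibration is good to about 2 mm. A picture is of the moment at which its call begins. There is no depth.
- job_done(): hands the job in; it is judged then, once.
Trained networks look in a picture, given as the dict that the camera call returned (one of the last four; its "shot" number tells which), for a name from the list of things; names that differ only in an ending like _2 or _b are one class to them, and where a whole thing is asked for, a point or a joint stands for the part that bears it (a point fixed in the world has none). Each returns a list of dicts, best first, with "p" (0 to 1); they miss things now and then, are a little off and sometimes report something else, mostly with a low value. They report only what shows in the picture. A call takes as long as a camera call. They do not tell look-alikes from the thing itself.
- imaging.search_frame(label, picture): "box" ([left, top, right, bottom] as shares, 0 to 1, of the picture: columns of its width, rows of its height, round what is visible of it).
- imaging.mark_of(label, picture): "xy" ([column, row] as shares, 0 to 1, of the picture: columns of its width, rows of its height: a listed point, or the origin of a listed thing).
The state is a dict: "t": time; "joint_positions": joint angles; "joint_velocities": joint speeds; "joint_torque": joint torques, N m; "tool_pos": TCP position; "tool_rot": TCP orientation; "wrist_force": force on the tool from outside, world axes, zero at the start; "moment": the same for the moment, N m; "finger_gap": finger opening in mm; "finger_force": force on a finger pad.
Only numpy, scipy, OpenCV 4.12 (cv2) and the standard library are available. Lean on these libraries where they do the work, as an engineer would, in place of code of your own. Each camera call takes 0.05 s, during which the arm holds its last target. There are 200 camera calls.

TASK

The four hot-air nozzles on the rack have been put back on each other's seats. Change them round so that each nozzle stands fully down over the post of the seat whose picture shows the shape and size of its mouth (which way it is turned does not matter), and the seat without a picture, which you may use on the way, is left empty. Keep the nozzles upright and do not knock the glass flux jar.

Things in the scene. Friction and masses are not known exactly. Their poses are not given: they have to be found in the camera images.
- nozzle_big_square: Bare steel hot-air nozzle, 50-100 g, 58 mm tall, stored mouth up. From 28 mm height to the top, where it is gripped: a square box, 46 x 46 mm. Below, alike on all: round collar, 29 mm outside, bore 24 mm, 26 mm deep, open below. Origin: centre of the underside; z up, x and y square to the head's sides. Starts on another nozzle's seat, within 0.2 rad of its axes.
- nozzle_round: Bare steel hot-air nozzle, 50-100 g, 58 mm tall, stored mouth up. From 28 mm height to the top, where it is gripped: a round pipe, 14 mm in diameter (a cone up to 36 mm height). Below, alike on all: round collar, 29 mm outside, bore 24 mm, 26 mm deep, open below. Origin: centre of the underside; z up, x and y square to the head's sides. Starts on another nozzle's seat, within 0.2 rad of its axes.
- nozzle_slot: Bare steel hot-air nozzle, 50-100 g, 58 mm tall, stored mouth up. From 28 mm height to the top, where it is gripped: a narrow box, 14 mm (x) by 48 mm (y). Below, alike on all: round collar, 29 mm outside, bore 24 mm, 26 mm deep, open below. Origin: centre of the underside; z up, x and y square to the head's sides. Starts on another nozzle's seat, within 0.2 rad of its axes.
- nozzle_small_square: Bare steel hot-air nozzle, 50-100 g, 58 mm tall, stored mouth up. From 28 mm height to the top, where it is gripped: a square box, 30 x 30 mm. Below, alike on all: round collar, 29 mm outside, bore 24 mm, 26 mm deep, open below. Origin: centre of the underside; z up, x and y square to the head's sides. Starts on another nozzle's seat, within 0.2 rad of its axes.
- seat_big_square: Dark fixed block 126 x 80 x 16 mm, with a 12 mm round post, 22 mm high, tip pointed. On a white plate 58 mm from the post (+x) a true-size picture of its nozzle's mouth: a black square of 46 mm. Origin: post axis, underside of block; z up, y along the rack. A seated nozzle stands on the block, over the post (6 mm play), its underside 16 mm above this origin.
- seat_round: Dark fixed block 126 x 80 x 16 mm, with a 12 mm round post, 22 mm high, tip pointed. On a white plate 58 mm from the post (+x) a true-size picture of its nozzle's mouth: a black disc of 14 mm. Origin: post axis, underside of block; z up, y along the rack. A seated nozzle stands on the block, over the post (6 mm play), its underside 16 mm above this origin.
- seat_slot: Dark fixed block 126 x 80 x 16 mm, with a 12 mm round post, 22 mm high, tip pointed. On a white plate 58 mm from the post (+x) a true-size picture of its nozzle's mouth: a black oblong, 14 mm (x) by 48 mm (y). Origin: post axis, underside of block; z up, y along the rack. A seated nozzle stands on the block, over the post (6 mm play), its underside 16 mm above this origin.
- seat_small_square: Dark fixed block 126 x 80 x 16 mm, with a 12 mm round post, 22 mm high, tip pointed. On a white plate 58 mm from the post (+x) a true-size picture of its nozzle's mouth: a black square of 30 mm. Origin: post axis, underside of block; z up, y along the rack. A seated nozzle stands on the block, over the post (6 mm play), its underside 16 mm above this origin.
- seat_spare: Block and post like the other seats, same origin and axes, but without plate or picture: belongs to no nozzle, free at the start. The five blocks stand in one row in any order, 84 mm from post to post, undersides 6 mm above the bench, on a base plate with 30 mm high end cheeks.
- flux_jar: Amber glass jar, black cap, 42 mm in diameter, 60 mm tall, on the bench 0.135-0.15 m from the row of posts, on the picture side. Not part of the job. Origin: centre of its underside. Beyond the row's ends, 0.29 m from its middle, stand a tin of brass wool (72 mm wide) and a solder spool (60 mm wide), both 42 mm tall.
Mind the look-alikes: they are no part of the job. What is shaped like the nozzle_slot but red is not meant. What is shaped like the nozzle_small_square but green is not meant.

How it is judged (in metres and radians):
At the end, for the whole second after the job is handed in: Each nozzle stands on its own seat: its axis within 10 mm of the post's axis, its collar standing on the block (underside within 4 mm of the block's top), upright within 0.12 rad and at rest; the flux jar has not been moved by more than 30 mm nor tipped (horizontal distance between nozzle_big_square and seat_big_square below 0.01 m and z of nozzle_big_square in the frame of seat_big_square between 0.012 and 0.02 m and angle between each of nozzle_big_square, nozzle_round, nozzle_slot, nozzle_small_square's own z axis and vertical below 0.12 rad and linear speed of each of nozzle_big_square, nozzle_round, nozzle_slot, nozzle_small_square below 0.02 m/s and horizontal distance between nozzle_round and seat_round below 0.01 m and z of nozzle_round in the frame of seat_round between 0.012 and 0.02 m and horizontal distance between nozzle_slot and seat_slot below 0.01 m and z of nozzle_slot in the frame of seat_slot between 0.012 and 0.02 m and horizontal distance between nozzle_small_square and seat_small_square below 0.01 m and z of nozzle_small_square in the frame of seat_small_square between 0.012 and 0.02 m and distance of flux_jar from where it was at the start of the episode below 0.03 m and angle between flux_jar's own z axis and vertical below 0.2 rad); the robot touches nothing.
It fails at once if a nozzle is tipped over (more than 0.7 rad from upright) (angle between any of nozzle_big_square, nozzle_round, nozzle_slot, nozzle_small_square's own z axis and vertical above 0.7 rad).
It fails at once if the glass flux jar is pushed more than 30 mm or tipped (distance of flux_jar from where it was at the start of the episode above 0.03 m or angle between flux_jar's own z axis and vertical above 0.5 rad).
It also fails if it takes over 112 s, if anything falls off the work surface, if the arm or the gripper's body presses on something with over 40 N, if the wrist force passes 120 N, or if a joint passes its speed limit or range.

## Working session

There is one attempt and no reset: what is moved stays moved. The work goes in short steps, Python scripts to look and compute and a tool call to move; the robot and the scene stay as the last step left them, time stands still between calls to the robot, and variables do not carry over. Pictures are saved under pics/ and viewed, at most 14 in all, crops included, and the job is handed in when it is done.

Besides the shell and the picture viewer there is one more tool, called by a JSON object that holds its "op" and its "data", one argument or row to a line. send_rows: Moves the arm, as the interface text tells. Its arguments: {"type":"object","properties":{"increments":{"type":"array","items":{"type":"object","properties":{"translation":{"type":"array","items":{"type":"number","minimum":-1,"maximum":1}},"turn":{"type":"number","minimum":-1,"maximum":1}}}},"hand":{"type":"number"}},"required":["increments"]}

```bash
mkdir -p pics; cat > h.py <<'E'
import numpy as np, cv2
from bench import manip, imaging, job_done
def snap(cam,name=None):
    s=imaging.snapshot(cam)
    if name: cv2.imwrite(f'pics/{name}.png',s['color'][:,:,::-1])
    return s
def f(s): return 210/np.tan(np.radians(s['fov_y'])/2)
def ray(s,u,v,z):
    R=np.array(s['rotation']);p=np.array(s['position'])
    d=R@np.array([(u-s['cx'])/f(s),(v-s['cy'])/f(s),1]); return p+d*(z-p[2])/d[2]
def proj(s,P):
    R=np.array(s['rotation']);c=R.T@(np.array(P,float)-np.array(s['position'])); return c[:2]/c[2]*f(s)+[s['cx'],s['cy']]
E
python3 - <<'E'
from h import *
st=manip.sense();print(st['t'],st['tool_pos'],st['tool_rot'],st['finger_gap'])
N=['nozzle_big_square','nozzle_round','nozzle_slot','nozzle_small_square','seat_big_square','seat_round','seat_slot','seat_small_square','seat_spare','flux_jar']
for c in('top','scene'):
    s=snap(c,c+'0');print(c,s['position'],np.round(s['rotation'],3).tolist(),s['fov_y'],s['cx'],s['cy'])
    for n in N:
        z=6 if 'seat' in n else 0 if 'jar' in n else 22
        for r in imaging.mark_of(n,s)[:3]:
            u,v=r['xy'][0]*560,r['xy'][1]*420
            print(n,round(r['p'],2),round(u),round(v),np.round(ray(s,u,v,z)[:2]))
E
```

```text
0.0 [ 239.08086977 -577.04671196  221.73441682] [-6.99908574e-04  9.80771949e-01  1.95155989e-01 -1.83288630e-04] 86.85171878460531
top [543.058547    54.55707629 798.59161053] [0.023, -0.697, 0.716, -0.027] 55.65134191578576 278.2309746069093 207.65138764858352Traceback (most recent call last):
  File "<stdin>", line 10, in <module>
  File "h.py", line 10, in ray
    d=R@np.array([(u-s['cx'])/f(s),(v-s['cy'])/f(s),1]); return p+d*(z-p[2])/d[2]
      ~^~~~~~~~~~~~~~~~~~~~~~~~~~~~~~~~~~~~~~~~~~~~~~~~
ValueError: matmul: Input operand 1 has a mismatch in its core dimension 0, with gufunc signature (n?,k),(k,m?)->(n?,m?) (size 3 is different from 4)
```

View pics/top0.png

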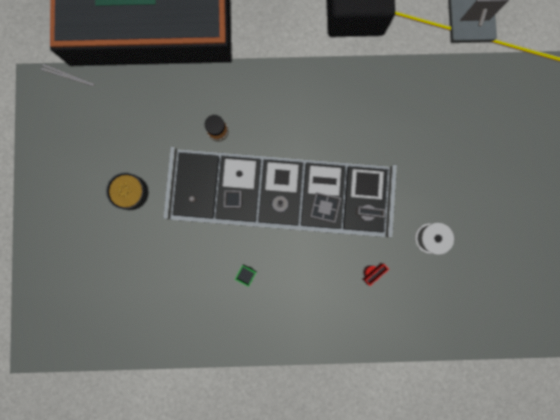

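```bash
sed -i 's/^import numpy.*/&\nfrom scipy.spatial.transform import Rotation as Ro/; s/np.array(s\[.rotation.\])/Ro.from_quat(np.array(s["rotation"])[[1,2,3,0]]).as_matrix()/' h.py
python3 - <<'E'
from h import *
N=['nozzle_big_square','nozzle_round','nozzle_slot','nozzle_small_square','seat_big_square','seat_round','seat_slot','seat_small_square','seat_spare','flux_jar']
for c in('top','scene'):
    s=snap(c,c+'1');print(c,s['position'],np.round(s['rotation'],3).tolist(),s['fov_y'],s['cx'],s['cy'])
    for n in N:
        z=6 if 'seat' in n else 0 if 'jar' in n else 22
        for r in imaging.mark_of(n,s)[:3]:
            u,v=r['xy'][0]*560,r['xy'][1]*420
            print(n,round(r['p'],2),round(u),round(v),np.round(ray(s,u,v,z)[:2]))
    if c=='top':
        cv2.imwrite('pics/topc.png',cv2.resize(s['color'][140:250,160:410,::-1],None,fx=3.2,fy=3.2,interpolation=cv2.INTER_CUBIC))
E
```

```text
top [543.058547    54.55707629 798.59161053] [0.023, -0.697, 0.716, -0.027] 55.65134191578576 278.2309746069093 207.65138764858352
nozzle_big_square 0.77 321 209 [593. -34.]
nozzle_big_square 0.24 279 206 [601.  48.]
nozzle_round 0.69 280 205 [602.  45.]
nozzle_slot 0.59 361 214 [ 580. -113.]
nozzle_slot 0.56 365 267 [ 477. -116.]
nozzle_small_square 0.79 236 202 [611. 132.]
nozzle_small_square 0.71 245 271 [476. 117.]
seat_big_square 0.65 365 212 [ 585. -124.]
seat_slot 0.87 319 211 [591. -32.]
seat_slot 0.54 220 131 [757. 163.]
seat_small_square 0.73 278 206 [603.  49.]
seat_spare 0.62 198 199 [620. 210.]
flux_jar 0.85 220 133 [755. 164.]
scene [958.52142798 -49.75105232 613.09132861] [-0.222, 0.769, 0.575, -0.172] 55.03297643318553 277.37643382777014 208.29918589421038
nozzle_big_square 0.62 229 221 [596. -34.]
nozzle_big_square 0.57 225 222 [596. -41.]
nozzle_big_square 0.54 276 219 [614.  43.]
nozzle_round 0.59 279 213 [604.  51.]
nozzle_slot 0.87 168 186 [ 491. -125.]
nozzle_slot 0.72 179 230 [ 588. -119.]
nozzle_small_square 0.78 325 202 [605. 135.]
nozzle_small_square 0.45 370 204 [632. 210.]
seat_big_square 0.88 181 230 [ 580. -118.]
seat_round 0.82 320 209 [608. 126.]
seat_small_square 0.8 276 215 [598.  48.]
seat_spare 0.8 372 202 [619. 221.]
flux_jar 0.89 373 275 [749. 168.]
```

View pics/topc.png

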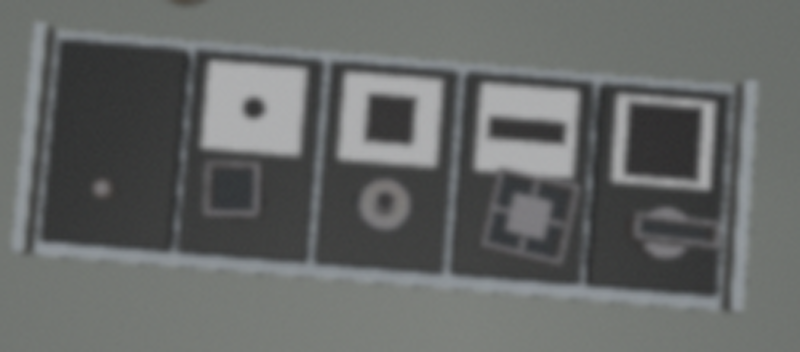

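View pics/scene1.png

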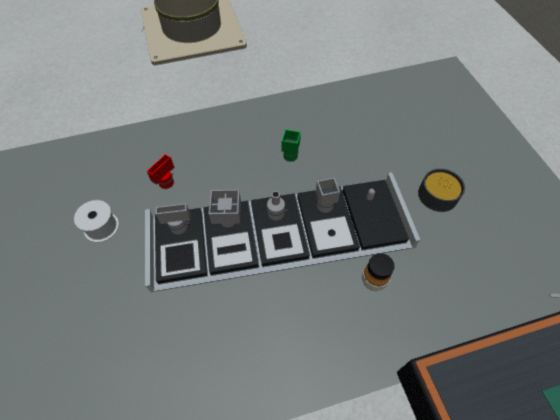

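Top view: the seats, left to right, are spare (post 192,199), round (239,174), small square (282,178), slot (325,181) and big square (367,185). The nozzles standing on them are small_square (232,199), round (280,204), big_square (325,208) and slot (371,212). The look-alikes are green at (245,273) and red at (375,272), both on the bench off the rack, so I reject them. The job is two swaps through the spare seat.

```bash
cat > rack.py <<'E'
from h import *
def plates(s,roi):
    g=cv2.cvtColor(s['color'],cv2.COLOR_RGB2GRAY);m=np.zeros_like(g);x0,y0,x1,y1=roi
    m[y0:y1,x0:x1]=(g[y0:y1,x0:x1]>165)
    n,l,st,c=cv2.connectedComponentsWithStats(m); out=[]
    for i in range(1,n):
        if st[i,4]>300:
            r=cv2.findContours((l==i).astype('u1'),cv2.RETR_EXTERNAL,cv2.CHAIN_APPROX_NONE)[0][0]
            out.append(cv2.minAreaRect(r)[0])
    return out
E
python3 - <<'E'
from rack import *
for cam,roi in(('top',(170,145,400,240)),('scene',(150,200,410,285))):
    s=snap(cam)
    P=np.array([ray(s,u,v,23)[:2] for u,v in plates(s,roi)]);P=P[np.argsort(-P[:,1])];print(cam,P.round(1).tolist(),np.diff(P,axis=0).round(1).tolist())
    if cam=='top':
        c=lambda u,v,z:ray(s,u/3.2+160,v/3.2+140,z)[:2].round(1)
        print('spare tip',c(102,188,44),'dots',[c(*p,23).tolist() for p in((253,108),(391,120),(527,131),(663,143))])
        print('small',[c(*p,80).tolist() for p in((207,163),(258,163),(260,214),(208,216))])
        print('round',c(384,203,80))
        print('big',[c(*p,80).tolist() for p in((499,170),(578,184),(563,264),(485,247))])
        print('slot',[c(*p,80).tolist() for p in((637,213),(720,221),(719,246),(636,236))])
E
```

```text
top [[667.2, 124.6], [658.1, 41.0]] [[-9.1, -83.6]]
spare tip [617.5 213.3] dots [[666.4, 124.5], [656.7, 40.0], [647.6, -43.3], [638.0, -126.5]]
small [[626.5, 146.1], [625.8, 117.2], [596.7, 116.7], [596.4, 146.1]]
round [601.1  46.4]
big [[618.1, -19.4], [608.9, -63.9], [563.8, -53.7], [574.6, -10.0]]
slot [[591.5, -96.7], [585.7, -143.6], [571.5, -142.4], [578.5, -95.6]]
scene [[667.1, 124.6], [658.2, 41.1], [649.1, -43.4]] [[-8.9, -83.5], [-9.1, -84.5]]
```

{"op": "send_rows", "data": {
  "hand": 1,
  "increments": [
    {"translation": [0.1, -0.083, 0], "turn": -0.019},
    {"translation": [0.2, -0.166, 0], "turn": -0.037},
    {"translation": [0.3, -0.25, 0], "turn": -0.055},
    {"translation": [0.4, -0.333, 0], "turn": -0.074},
    {"translation": [0.5, -0.417, 0], "turn": -0.092},
    {"translation": [0.6, -0.5, 0], "turn": -0.111},
    {"translation": [0.7, -0.583, 0], "turn": -0.129},
    {"translation": [0.8, -0.667, 0], "turn": -0.148},
    {"translation": [0.9, -0.75, 0], "turn": -0.166},
    {"translation": [1.0, -0.833, 0], "turn": -0.1843},
    {"translation": [1.0, -0.833, 0], "turn": -0.1843}
  ]
}}

```text
t: 2.22
tool_pos: [363.3, -342.3, 223.0]
tool_rot: [0.0, 0.709, 0.705, 0.001]
wrist_force: [1.4, 0.1, 0.1]
finger_gap: 86.9
finger_force: 0.0
```

```bash
cat > go.py <<'E'
import sys
from h import *
st=manip.sense();p=np.array(st['tool_pos']);R=Ro.from_quat(np.array(st['tool_rot'])[[1,2,3,0]]).as_matrix()
phi=np.arctan2(R[1,1],R[0,1])
print('t',round(st['t'],2),'pos',p.round(1),'phi',round(phi,4),'gap',round(st['finger_gap'],1),'tilt',round(R[2,2],4))
a=list(map(float,sys.argv[1:]))
for i in range(0,len(a),4):
    T=np.array(a[i:i+3]);print('inc',((R.T@(T-p))/200).round(4).tolist(),'turn',round(-(a[i+3]-phi)/2/np.pi,4))
E
python3 go.py 611.4 131.5 130 -0.02
```

```text
t 2.22 pos [ 363.3 -342.3  223. ] phi -0.0065 gap 86.9 tilt -1.0
inc [2.3769, 1.2243, 0.4682] turn 0.0021
```

{"op": "send_rows", "data": {
  "increments": [
    {"translation": [0.17, 0.09, 0]},
    {"translation": [0.34, 0.18, 0]},
    {"translation": [0.5, 0.26, 0]},
    {"translation": [0.67, 0.35, 0]},
    {"translation": [0.84, 0.43, 0]},
    {"translation": [1.0, 0.51, 0]}
  ]
}}

```text
validation failed for argument at $.in...
```

{"op": "send_rows", "data": {
  "increments": [
    {"translation": [0.17, 0.09, 0]},
    {"translation": [0.34, 0.18, 0]},
    {"translation": [0.5, 0.26, 0]},
    {"translation": [0.67, 0.35, 0]},
    {"translation": [0.84, 0.43, 0]},
    {"translation": [1.0, 0.51, 0]},
    {"translation": [1.0, 0.51, 0]}
  ]
}}

```text
validation failed for argument at $.in...
```

```bash
python3 go.py 611.4 131.5 130 -0.02 611.4 131.5 53 -0.02
```

```text
t 2.22 pos [ 363.3 -342.3  223. ] phi -0.0065 gap 86.9 tilt -1.0
inc [2.3769, 1.2243, 0.4682] turn 0.0021
inc [2.3767, 1.2238, 0.8532] turn 0.0021
```

Turn is needed in every row.

{"op": "send_rows", "data": {
  "increments": [
    {"translation": [0.17, 0.09, 0], "turn": 0},
    {"translation": [0.34, 0.18, 0], "turn": 0},
    {"translation": [0.5, 0.26, 0], "turn": 0},
    {"translation": [0.67, 0.35, 0], "turn": 0},
    {"translation": [0.84, 0.43, 0], "turn": 0},
    {"translation": [1.0, 0.51, 0], "turn": 0}
  ]
}}

```text
t: 2.72
tool_pos: [466.8, -147.4, 222.9]
tool_rot: [0.0, 0.714, 0.7, 0.0]
wrist_force: [0.5, -0.3, -0.6]
finger_gap: 86.7
finger_force: 0.0
```

{"op": "send_rows", "data": {
  "increments": [
    {"translation": [0.17, 0.09, 0], "turn": 0},
    {"translation": [0.34, 0.18, 0], "turn": 0},
    {"translation": [0.5, 0.26, 0], "turn": 0},
    {"translation": [0.67, 0.35, 0], "turn": 0},
    {"translation": [0.84, 0.43, 0], "turn": 0},
    {"translation": [1.0, 0.51, 0], "turn": 0},
    {"translation": [1.0, 0.51, 0], "turn": 0},
    {"translation": [1.0, 0.51, 0], "turn": 0}
  ]
}}

```text
t: 3.38
tool_pos: [572.5, 51.1, 222.2]
tool_rot: [-0.001, 0.713, 0.701, 0.0]
wrist_force: [-0.3, -0.7, 0.1]
finger_gap: 87.1
finger_force: 0.0
```

```bash
python3 go.py 611.4 131.5 130 -0.02 611.4 131.5 53 -0.02
```

```text
t 3.38 pos [572.5  51.1 222.2] phi -0.017 gap 87.1 tilt -1.0
inc [0.4049, 0.1881, 0.4613] turn 0.0005
inc [0.4044, 0.1883, 0.8463] turn 0.0005
```

{"op": "send_rows", "data": {
  "increments": [
    {"translation": [0.14, 0.07, 0.1], "turn": 0},
    {"translation": [0.28, 0.14, 0.2], "turn": 0},
    {"translation": [0.404, 0.188, 0.3], "turn": 0},
    {"translation": [0.404, 0.188, 0.4], "turn": 0},
    {"translation": [0.404, 0.188, 0.5], "turn": 0},
    {"translation": [0.404, 0.188, 0.58], "turn": 0},
    {"translation": [0.404, 0.188, 0.66], "turn": 0},
    {"translation": [0.404, 0.188, 0.74], "turn": 0},
    {"translation": [0.404, 0.188, 0.8], "turn": 0},
    {"translation": [0.404, 0.188, 0.846], "turn": 0},
    {"translation": [0.404, 0.188, 0.846], "turn": 0}
  ]
}}

```text
t: 4.3
tool_pos: [610.6, 127.4, 51.5]
tool_rot: [-0.0, 0.715, 0.7, -0.001]
wrist_force: [-0.1, -0.7, 0.0]
finger_gap: 87.0
finger_force: 0.0
```

{"op": "send_rows", "data": {
  "hand": -0.8,
  "increments": [
    {"translation": [0, 0, 0], "turn": 0},
    {"translation": [0, 0, 0], "turn": 0},
    {"translation": [0, 0, 0], "turn": 0},
    {"translation": [0, 0, 0], "turn": 0},
    {"translation": [0, 0, 0], "turn": 0},
    {"translation": [0, 0, 0], "turn": 0},
    {"translation": [0, 0, 0], "turn": 0},
    {"translation": [0, 0, 0], "turn": 0}
  ]
}}

```text
t: 4.97
tool_pos: [611.4, 128.9, 53.4]
tool_rot: [0.0, 0.714, 0.7, 0.0]
wrist_force: [-0.3, -0.2, 0.3]
finger_gap: 41.6
finger_force: 0.0
```

```bash
python3 go.py 611.4 131.5 130 -0.02; python3 -c "
from h import *
snap('wrist','w1')"
```

```text
t 4.97 pos [611.4 128.9  53.4] phi -0.02 gap 41.6 tilt -1.0
inc [0.0129, -0.0004, -0.383] turn 0.0
```

View pics/w1.png

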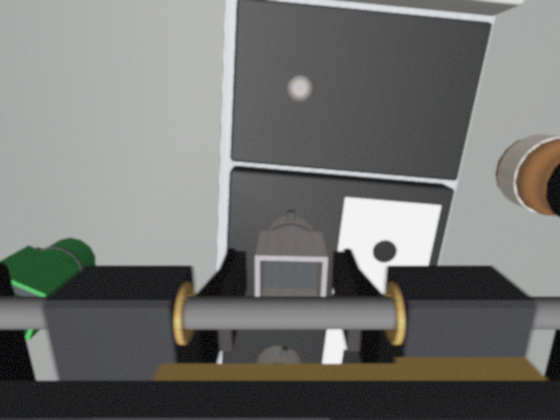

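{"op": "send_rows", "data": {
  "hand": -1,
  "increments": [
    {"translation": [0.012, 0, 0], "turn": 0},
    {"translation": [0.012, 0, 0], "turn": 0},
    {"translation": [0.012, 0, 0], "turn": 0},
    {"translation": [0.012, 0, 0], "turn": 0},
    {"translation": [0.012, 0, 0], "turn": 0},
    {"translation": [0.012, 0, 0], "turn": 0},
    {"translation": [0.012, 0, -0.03], "turn": 0},
    {"translation": [0.012, 0, -0.08], "turn": 0},
    {"translation": [0.012, 0, -0.13], "turn": 0},
    {"translation": [0.012, 0, -0.18], "turn": 0},
    {"translation": [0.012, 0, -0.2], "turn": 0},
    {"translation": [0.012, 0, -0.2], "turn": 0}
  ]
}}

```text
t: 6.02
tool_pos: [612.4, 131.6, 95.3]
tool_rot: [0.001, 0.714, 0.7, 0.001]
wrist_force: [0.4, -0.1, -1.7]
finger_gap: 29.8
finger_force: 30.0
```

```bash
python3 go.py 618.4 214 93 -0.02
```

```text
t 6.02 pos [612.4 131.6  95.3] phi -0.0202 gap 29.8 tilt -1.0
inc [0.4127, 0.0216, 0.0116] turn -0.0
```

{"op": "send_rows", "data": {
  "increments": [
    {"translation": [0.08, 0.005, 0], "turn": 0},
    {"translation": [0.18, 0.01, 0], "turn": 0},
    {"translation": [0.28, 0.018, 0], "turn": 0},
    {"translation": [0.37, 0.025, 0], "turn": 0},
    {"translation": [0.414, 0.025, 0], "turn": 0},
    {"translation": [0.414, 0.025, 0], "turn": 0},
    {"translation": [0.414, 0.025, 0.04], "turn": 0},
    {"translation": [0.414, 0.025, 0.08], "turn": 0},
    {"translation": [0.414, 0.025, 0.12], "turn": 0},
    {"translation": [0.414, 0.025, 0.16], "turn": 0},
    {"translation": [0.414, 0.025, 0.195], "turn": 0},
    {"translation": [0.414, 0.025, 0.195], "turn": 0}
  ]
}}

```text
t: 7.02
tool_pos: [618.1, 213.2, 53.1]
tool_rot: [-0.0, 0.714, 0.7, -0.0]
wrist_force: [0.2, -0.3, -1.0]
finger_gap: 29.8
finger_force: 30.0
```

```bash
python3 go.py 618.4 214 53 -0.02;python3 go.py 601.0 46.8 150 -0.109
```

```text
t 7.02 pos [618.1 213.2  53.1] phi -0.0208 gap 29.8 tilt -1.0
inc [0.0038, 0.0015, 0.0007] turn -0.0001
t 7.02 pos [618.1 213.2  53.1] phi -0.0208 gap 29.8 tilt -1.0
inc [-0.834, -0.0684, -0.4838] turn 0.014
```

{"op": "send_rows", "data": {
  "hand": 0.15,
  "increments": [
    {"translation": [0, 0, 0], "turn": 0},
    {"translation": [0, 0, 0], "turn": 0},
    {"translation": [0, 0, 0], "turn": 0},
    {"translation": [0, 0, 0], "turn": 0},
    {"translation": [0, 0, -0.08], "turn": 0},
    {"translation": [0, 0, -0.18], "turn": 0},
    {"translation": [0, 0, -0.26], "turn": 0},
    {"translation": [-0.17, -0.014, -0.28], "turn": 0.003},
    {"translation": [-0.34, -0.028, -0.28], "turn": 0.006},
    {"translation": [-0.52, -0.042, -0.28], "turn": 0.01},
    {"translation": [-0.69, -0.056, -0.28], "turn": 0.014},
    {"translation": [-0.834, -0.07, -0.28], "turn": 0.014}
  ]
}}

```text
t: 8.02
tool_pos: [600.6, 44.6, 110.5]
tool_rot: [0.001, 0.745, 0.667, -0.0]
wrist_force: [0.3, -0.2, 0.2]
finger_gap: 50.0
finger_force: 0.0
```

{"op": "send_rows", "data": {
  "increments": [
    {"translation": [0, 0, 0], "turn": 0},
    {"translation": [0, 0, 0], "turn": 0}
  ]
}}

```text
t: 8.18
tool_pos: [600.9, 45.1, 110.5]
tool_rot: [0.0, 0.745, 0.667, -0.0]
wrist_force: [0.2, 1.1, -0.3]
finger_gap: 50.1
finger_force: 0.0
```

```bash
python3 -c "
from h import *
s=snap('wrist','w2')"; python3 go.py 601.0 46.8 62 -0.109
```

```text
t 8.23 pos [600.9  47.4 110.6] phi -0.1088 gap 50.1 tilt -1.0
inc [-0.0031, 0.0008, 0.2429] turn 0.0
```

View pics/w2.png

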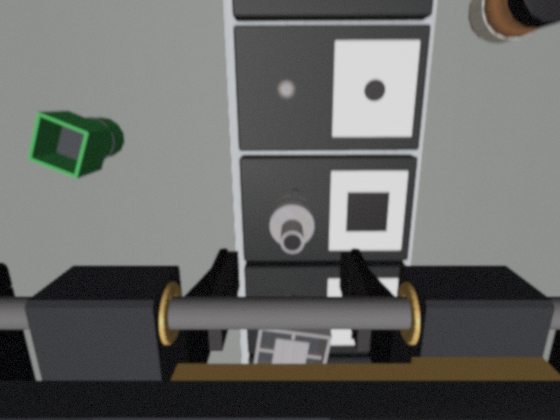

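Wrist view: the round nozzle's mouth at (291,241) is centred between the fingers (columns 230 and 350), so I descend.

{"op": "send_rows", "data": {
  "increments": [
    {"translation": [0, 0, 0.06], "turn": 0},
    {"translation": [0, 0, 0.12], "turn": 0},
    {"translation": [0, 0, 0.18], "turn": 0},
    {"translation": [0, 0, 0.22], "turn": 0},
    {"translation": [0, 0, 0.243], "turn": 0},
    {"translation": [0, 0, 0.243], "turn": 0}
  ]
}}

```text
t: 8.73
tool_pos: [599.9, 47.8, 60.0]
tool_rot: [-0.001, 0.744, 0.668, -0.001]
wrist_force: [0.4, -0.3, 1.2]
finger_gap: 50.0
finger_force: 0.0
```

{"op": "send_rows", "data": {
  "hand": -1,
  "increments": [
    {"translation": [0, 0, 0], "turn": 0},
    {"translation": [0, 0, 0], "turn": 0},
    {"translation": [0, 0, 0], "turn": 0},
    {"translation": [0, 0, 0], "turn": 0},
    {"translation": [0, 0, 0], "turn": 0},
    {"translation": [0, 0, 0], "turn": 0},
    {"translation": [0, 0, 0], "turn": 0},
    {"translation": [0, 0, 0], "turn": 0},
    {"translation": [0, 0, 0], "turn": 0},
    {"translation": [0, 0, 0], "turn": 0}
  ]
}}

```text
t: 9.57
tool_pos: [600.8, 47.5, 61.7]
tool_rot: [0.0, 0.744, 0.668, -0.0]
wrist_force: [-0.3, 0.7, -0.4]
finger_gap: 13.0
finger_force: 30.0
```

```bash
python3 go.py 609.2 130.8 62 -0.109
```

```text
t 9.57 pos [600.8  47.5  61.7] phi -0.108 gap 13.0 tilt -1.0
inc [0.4187, -0.0031, -0.0013] turn 0.0002
```

{"op": "send_rows", "data": {
  "increments": [
    {"translation": [0, 0, -0.05], "turn": 0},
    {"translation": [0, 0, -0.1], "turn": 0},
    {"translation": [0, 0, -0.15], "turn": 0},
    {"translation": [0, 0, -0.19], "turn": 0},
    {"translation": [0.03, 0, -0.2], "turn": 0},
    {"translation": [0.1, 0, -0.2], "turn": 0},
    {"translation": [0.18, 0, -0.2], "turn": 0},
    {"translation": [0.26, 0, -0.2], "turn": 0},
    {"translation": [0.34, 0, -0.2], "turn": 0},
    {"translation": [0.4, 0, -0.2], "turn": 0},
    {"translation": [0.418, 0, -0.2], "turn": 0},
    {"translation": [0.418, 0, -0.2], "turn": 0}
  ]
}}

```text
t: 10.57
tool_pos: [609.4, 132.6, 101.5]
tool_rot: [-0.0, 0.743, 0.669, 0.0]
wrist_force: [0.0, -0.1, -1.3]
finger_gap: 13.2
finger_force: 30.0
```

```bash
python3 go.py 609.2 130.8 62.5 -0.109; python3 -c "
from h import *
s=snap('scene');cv2.imwrite('pics/s2.png',cv2.resize(s['color'][140:300,140:430,::-1],None,fx=2.7,fy=2.7))"
```

```text
t 10.57 pos [609.4 132.6 101.5] phi -0.1055 gap 13.2 tilt -1.0
inc [-0.009, 0.0, 0.1948] turn 0.0006
```

View pics/s2.png

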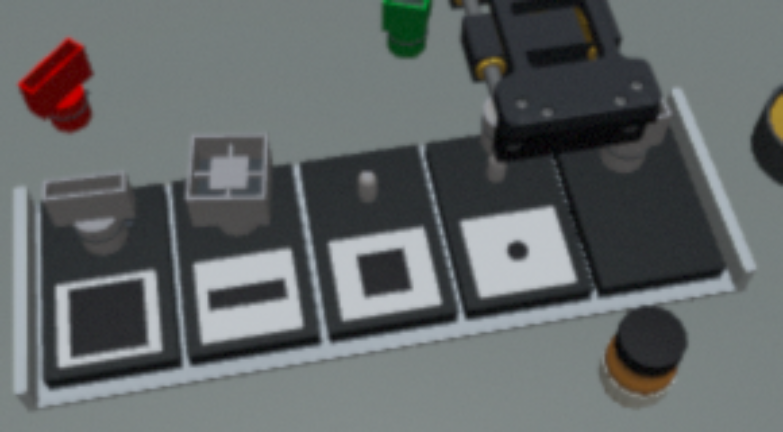

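Scene view: small_square stands upright on the spare seat, and the round nozzle hangs over the round seat's post at crop pixel (497,165). Lowering.

{"op": "send_rows", "data": {
  "increments": [
    {"translation": [-0.005, 0, 0.04], "turn": 0},
    {"translation": [-0.005, 0, 0.08], "turn": 0},
    {"translation": [-0.005, 0, 0.12], "turn": 0},
    {"translation": [-0.005, 0, 0.16], "turn": 0},
    {"translation": [-0.005, 0, 0.195], "turn": 0},
    {"translation": [-0.005, 0, 0.196], "turn": 0},
    {"translation": [-0.005, 0, 0.196], "turn": 0}
  ]
}}

```text
t: 11.2
tool_pos: [609.5, 129.5, 61.8]
tool_rot: [-0.0, 0.744, 0.668, -0.0]
wrist_force: [0.4, 0.4, -0.5]
finger_gap: 12.9
finger_force: 30.0
```

```bash
python3 go.py 618.4 214 53 -0.02
```

```text
t 11.2 pos [609.5 129.5  61.8] phi -0.1082 gap 12.9 tilt -1.0
inc [0.4251, -0.0014, 0.044] turn -0.014
```

{"op": "send_rows", "data": {
  "hand": 0.3,
  "increments": [
    {"translation": [0, 0, 0], "turn": 0},
    {"translation": [0, 0, 0], "turn": 0},
    {"translation": [0, 0, 0], "turn": 0},
    {"translation": [0, 0, 0], "turn": 0},
    {"translation": [0, 0, -0.07], "turn": 0},
    {"translation": [0, 0, -0.16], "turn": 0},
    {"translation": [0.04, 0, -0.22], "turn": -0.003},
    {"translation": [0.15, 0, -0.22], "turn": -0.007},
    {"translation": [0.28, 0, -0.22], "turn": -0.011},
    {"translation": [0.4, 0, -0.22], "turn": -0.014},
    {"translation": [0.42, 0, -0.22], "turn": -0.014},
    {"translation": [0.42, 0, -0.2], "turn": -0.014}
  ]
}}

```text
t: 12.2
tool_pos: [618.6, 216.6, 104.1]
tool_rot: [-0.0, 0.713, 0.702, 0.001]
wrist_force: [-0.0, -0.2, 0.6]
finger_gap: 56.6
finger_force: 0.0
```

```bash
python3 go.py 618.4 213.5 53 -0.02
```

```text
t 12.2 pos [618.6 216.6 104.1] phi -0.0158 gap 56.6 tilt -1.0
inc [-0.0162, -0.0014, 0.2555] turn 0.0007
```

{"op": "send_rows", "data": {
  "increments": [
    {"translation": [-0.006, 0, 0.07], "turn": 0},
    {"translation": [-0.006, 0, 0.14], "turn": 0},
    {"translation": [-0.006, 0, 0.2], "turn": 0},
    {"translation": [-0.006, 0, 0.24], "turn": 0},
    {"translation": [-0.006, 0, 0.252], "turn": 0},
    {"translation": [-0.006, 0, 0.252], "turn": 0}
  ]
}}

```text
t: 12.7
tool_pos: [618.2, 211.3, 50.9]
tool_rot: [-0.0, 0.714, 0.7, -0.001]
wrist_force: [-0.3, 0.6, 0.2]
finger_gap: 56.6
finger_force: 0.0
```

{"op": "send_rows", "data": {
  "hand": -1,
  "increments": [
    {"translation": [0, 0, 0], "turn": 0},
    {"translation": [0, 0, 0], "turn": 0},
    {"translation": [0, 0, 0], "turn": 0},
    {"translation": [0, 0, 0], "turn": 0},
    {"translation": [0, 0, 0], "turn": 0},
    {"translation": [0, 0, 0], "turn": 0},
    {"translation": [0, 0, 0], "turn": 0},
    {"translation": [0, 0, 0], "turn": 0}
  ]
}}

```text
t: 13.37
tool_pos: [618.9, 212.0, 52.5]
tool_rot: [0.0, 0.714, 0.7, 0.0]
wrist_force: [-0.7, 0.2, 2.9]
finger_gap: 30.2
finger_force: 30.0
```

```bash
python3 go.py 600.2 47.2 53 -0.05
```

```text
t 13.37 pos [618.9 212.   52.5] phi -0.02 gap 30.2 tilt -1.0
inc [-0.8257, -0.0769, -0.0028] turn 0.0048
```

{"op": "send_rows", "data": {
  "increments": [
    {"translation": [0, 0, -0.06], "turn": 0},
    {"translation": [0, 0, -0.14], "turn": 0},
    {"translation": [0, 0, -0.22], "turn": 0},
    {"translation": [0, 0, -0.3], "turn": 0},
    {"translation": [0, 0, -0.36], "turn": 0},
    {"translation": [-0.06, -0.006, -0.37], "turn": 0},
    {"translation": [-0.2, -0.018, -0.37], "turn": 0},
    {"translation": [-0.35, -0.033, -0.37], "turn": 0},
    {"translation": [-0.5, -0.047, -0.37], "turn": 0},
    {"translation": [-0.65, -0.061, -0.37], "turn": 0},
    {"translation": [-0.78, -0.075, -0.37], "turn": 0},
    {"translation": [-0.828, -0.077, -0.37], "turn": 0}
  ]
}}

```text
t: 14.37
tool_pos: [599.2, 40.3, 125.3]
tool_rot: [0.001, 0.716, 0.698, -0.002]
wrist_force: [0.6, -0.9, -1.1]
finger_gap: 29.9
finger_force: 30.0
```

{"op": "send_rows", "data": {
  "increments": [
    {"translation": [0, 0, 0.05], "turn": 0},
    {"translation": [0, 0, 0.1], "turn": 0}
  ]
}}

```text
t: 14.53
tool_pos: [600.1, 46.1, 105.6]
tool_rot: [0.0, 0.715, 0.7, 0.0]
wrist_force: [-1.0, 1.0, -1.1]
finger_gap: 29.9
finger_force: 30.0
```

```bash
python3 go.py 600.2 46.7 53.5 -0.02
```

```text
t 14.53 pos [600.1  46.1 105.6] phi -0.0214 gap 29.9 tilt -1.0
inc [0.0028, 0.0005, 0.2605] turn -0.0002
```

{"op": "send_rows", "data": {
  "increments": [
    {"translation": [0.002, 0, 0.06], "turn": 0},
    {"translation": [0.002, 0, 0.11], "turn": 0},
    {"translation": [0.002, 0, 0.15], "turn": 0},
    {"translation": [0.002, 0, 0.19], "turn": 0},
    {"translation": [0.002, 0, 0.23], "turn": 0},
    {"translation": [0.002, 0, 0.265], "turn": 0},
    {"translation": [0.002, 0, 0.265], "turn": 0},
    {"translation": [0.002, 0, 0.265], "turn": 0}
  ]
}}

```text
t: 15.2
tool_pos: [600.1, 47.3, 52.8]
tool_rot: [-0.0, 0.714, 0.7, -0.0]
wrist_force: [-0.2, 0.7, -1.6]
finger_gap: 29.9
finger_force: 30.0
```

```bash
python3 go.py 591.4 -36.7 105 -0.21
```

```text
t 15.2 pos [600.1  47.3  52.8] phi -0.0198 gap 29.9 tilt -1.0
inc [-0.4206, -0.035, -0.261] turn 0.0303
```

{"op": "send_rows", "data": {
  "hand": 0.65,
  "increments": [
    {"translation": [0, 0, 0], "turn": 0},
    {"translation": [0, 0, 0], "turn": 0},
    {"translation": [0, 0, 0], "turn": 0},
    {"translation": [0, 0, 0], "turn": 0},
    {"translation": [0, 0, -0.08], "turn": 0},
    {"translation": [0, 0, -0.18], "turn": 0},
    {"translation": [-0.05, -0.003, -0.26], "turn": 0.006},
    {"translation": [-0.15, -0.012, -0.265], "turn": 0.014},
    {"translation": [-0.28, -0.023, -0.265], "turn": 0.024},
    {"translation": [-0.4, -0.035, -0.265], "turn": 0.0305},
    {"translation": [-0.421, -0.035, -0.265], "turn": 0.0305},
    {"translation": [-0.421, -0.035, -0.265], "turn": 0.0305}
  ]
}}

```text
t: 16.2
tool_pos: [591.3, -39.4, 106.2]
tool_rot: [0.0, 0.779, 0.627, -0.0]
wrist_force: [1.5, 0.2, 0.4]
finger_gap: 71.7
finger_force: 0.0
```

```bash
python3 -c "
from h import *
s=snap('wrist','w3')"; python3 go.py 591.4 -36.7 53 -0.21
```

```text
t 16.25 pos [591.4 -37.3 106.3] phi -0.2123 gap 71.9 tilt -1.0
inc [0.0028, -0.0007, 0.2663] turn -0.0004
```

View pics/w3.png

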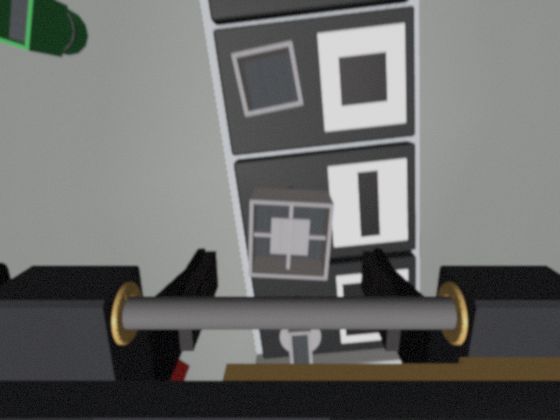

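Wrist view: small_square is on its own seat at (268,78). The big square at (290,238) is centred and aligned between the fingers. Next comes the grasp.

{"op": "send_rows", "data": {
  "increments": [
    {"translation": [0.002, 0, 0.07], "turn": 0},
    {"translation": [0.002, 0, 0.14], "turn": 0},
    {"translation": [0.002, 0, 0.21], "turn": 0},
    {"translation": [0.002, 0, 0.25], "turn": 0},
    {"translation": [0.002, 0, 0.265], "turn": 0},
    {"translation": [0.002, 0, 0.265], "turn": 0}
  ]
}}

```text
t: 16.75
tool_pos: [590.7, -36.1, 51.8]
tool_rot: [-0.001, 0.778, 0.629, -0.001]
wrist_force: [0.2, 0.4, 0.2]
finger_gap: 72.0
finger_force: 0.0
```

{"op": "send_rows", "data": {
  "hand": -1,
  "increments": [
    {"translation": [0, 0, 0], "turn": 0},
    {"translation": [0, 0, 0], "turn": 0},
    {"translation": [0, 0, 0], "turn": 0},
    {"translation": [0, 0, 0], "turn": 0},
    {"translation": [0, 0, 0], "turn": 0},
    {"translation": [0, 0, 0], "turn": 0},
    {"translation": [0, 0, 0], "turn": 0},
    {"translation": [0, 0, 0], "turn": 0}
  ]
}}

```text
t: 17.42
tool_pos: [591.7, -36.6, 53.5]
tool_rot: [0.0, 0.778, 0.628, 0.0]
wrist_force: [-0.6, 0.4, 2.5]
finger_gap: 46.3
finger_force: 29.5
```

```bash
python3 go.py 618.4 214.3 128 -0.109
```

```text
t 17.42 pos [591.7 -36.6  53.5] phi -0.2118 gap 46.3 tilt -1.0
inc [1.2547, -0.1329, -0.3727] turn -0.0164
```

{"op": "send_rows", "data": {
  "increments": [
    {"translation": [0, 0, -0.06], "turn": 0},
    {"translation": [0, 0, -0.14], "turn": 0},
    {"translation": [0, 0, -0.22], "turn": 0},
    {"translation": [0, 0, -0.3], "turn": 0},
    {"translation": [0, 0, -0.37], "turn": 0},
    {"translation": [0.04, -0.004, -0.38], "turn": 0},
    {"translation": [0.14, -0.015, -0.38], "turn": 0},
    {"translation": [0.28, -0.03, -0.38], "turn": 0},
    {"translation": [0.43, -0.046, -0.38], "turn": 0},
    {"translation": [0.58, -0.061, -0.38], "turn": 0},
    {"translation": [0.73, -0.077, -0.38], "turn": 0},
    {"translation": [0.87, -0.092, -0.38], "turn": 0}
  ]
}}

```text
t: 18.42
tool_pos: [609.4, 139.9, 128.8]
tool_rot: [-0.0, 0.778, 0.629, -0.0]
wrist_force: [0.5, -0.1, -1.4]
finger_gap: 46.1
finger_force: 29.5
```

{"op": "send_rows", "data": {
  "increments": [
    {"translation": [0.14, -0.015, 0], "turn": -0.004},
    {"translation": [0.26, -0.028, 0], "turn": -0.008},
    {"translation": [0.34, -0.037, 0], "turn": -0.012},
    {"translation": [0.384, -0.041, 0], "turn": -0.0164},
    {"translation": [0.384, -0.041, 0.05], "turn": -0.0164},
    {"translation": [0.384, -0.041, 0.1], "turn": -0.0164},
    {"translation": [0.384, -0.041, 0.1], "turn": -0.0164}
  ]
}}

```text
t: 19.0
tool_pos: [617.1, 211.7, 105.8]
tool_rot: [-0.0, 0.745, 0.667, -0.002]
wrist_force: [0.2, -1.3, -1.2]
finger_gap: 46.2
finger_force: 29.5
```

```bash
python3 go.py 618.4 214.3 53.5 -0.109
```

```text
t 19.0 pos [617.1 211.7 105.8] phi -0.1109 gap 46.2 tilt -1.0
inc [0.0143, 0.0059, 0.2615] turn -0.0003
```

{"op": "send_rows", "data": {
  "increments": [
    {"translation": [0.006, 0.005, 0.06], "turn": 0},
    {"translation": [0.006, 0.005, 0.11], "turn": 0},
    {"translation": [0.006, 0.005, 0.15], "turn": 0},
    {"translation": [0.006, 0.005, 0.19], "turn": 0},
    {"translation": [0.006, 0.005, 0.23], "turn": 0},
    {"translation": [0.006, 0.005, 0.265], "turn": 0},
    {"translation": [0.006, 0.005, 0.27], "turn": 0},
    {"translation": [0.006, 0.005, 0.27], "turn": 0}
  ]
}}

```text
t: 19.67
tool_pos: [619.1, 215.3, 54.7]
tool_rot: [-0.0, 0.744, 0.668, -0.0]
wrist_force: [0.5, 0.3, -1.2]
finger_gap: 46.3
finger_force: 29.5
```

```bash
python3 go.py 618.4 214.3 53.5 -0.109 581.8 -119.6 105 -0.135
```

```text
t 19.67 pos [619.1 215.3  54.7] phi -0.1085 gap 46.3 tilt -1.0
inc [-0.0053, -0.0027, 0.006] turn 0.0001
inc [-1.6848, -0.004, -0.2511] turn 0.0042
```

{"op": "send_rows", "data": {
  "hand": 0.55,
  "increments": [
    {"translation": [0, 0, 0.003], "turn": 0},
    {"translation": [0, 0, 0.003], "turn": 0},
    {"translation": [0, 0, 0.003], "turn": 0},
    {"translation": [0, 0, 0.003], "turn": 0},
    {"translation": [0, 0, -0.08], "turn": 0},
    {"translation": [0, 0, -0.18], "turn": 0},
    {"translation": [-0.05, 0, -0.26], "turn": 0},
    {"translation": [-0.2, 0, -0.28], "turn": 0},
    {"translation": [-0.4, 0, -0.28], "turn": 0},
    {"translation": [-0.6, 0, -0.28], "turn": 0},
    {"translation": [-0.8, 0, -0.28], "turn": 0},
    {"translation": [-1.0, 0, -0.28], "turn": 0}
  ]
}}

```text
t: 20.67
tool_pos: [597.1, 13.8, 111.8]
tool_rot: [0.001, 0.745, 0.668, 0.0]
wrist_force: [1.2, 0.0, -1.0]
finger_gap: 67.5
finger_force: 0.0
```

{"op": "send_rows", "data": {
  "increments": [
    {"translation": [-0.2, 0, 0], "turn": 0},
    {"translation": [-0.4, -0.002, 0], "turn": 0},
    {"translation": [-0.58, -0.003, 0], "turn": 0.002},
    {"translation": [-0.67, -0.004, 0], "turn": 0.004},
    {"translation": [-0.685, -0.004, 0], "turn": 0.004},
    {"translation": [-0.685, -0.004, 0], "turn": 0.004}
  ]
}}

```text
t: 21.17
tool_pos: [581.6, -121.5, 111.5]
tool_rot: [0.0, 0.754, 0.657, -0.0]
wrist_force: [-0.3, 0.3, 0.1]
finger_gap: 67.5
finger_force: 0.0
```

```bash
python3 -c "
from h import *
s=snap('wrist','w4')
s=snap('scene');cv2.imwrite('pics/s4.png',cv2.resize(s['color'][140:300,140:430,::-1],None,fx=2.7,fy=2.7))"; python3 go.py 581.8 -119.6 53 -0.135
```

```text
t 21.27 pos [ 582.1 -118.2  111.5] phi -0.1321 gap 67.6 tilt -1.0
inc [-0.0075, -0.0008, 0.2926] turn 0.0005
```

View pics/w4.png

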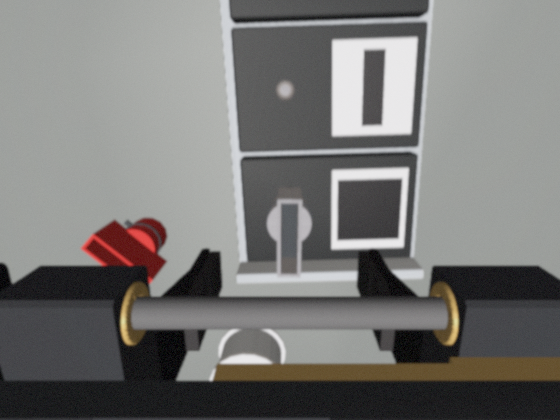

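View pics/s4.png

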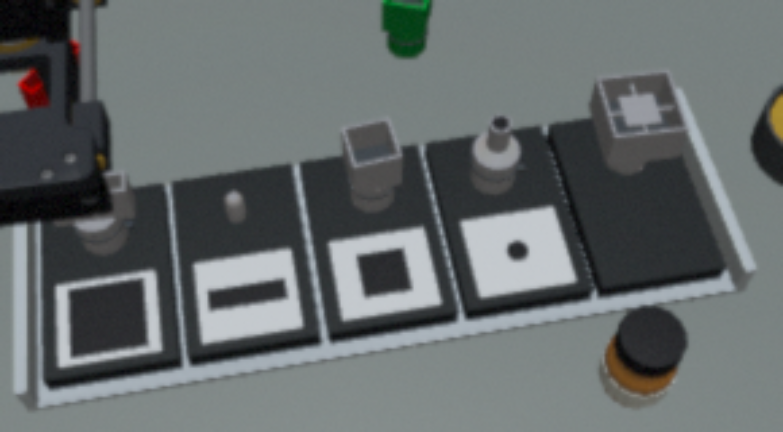

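Wrist view: the slot nozzle at (289,237) is aligned and centred between the fingers. Scene view: round and small_square stand on their own seats, and big_square stands on the spare.

{"op": "send_rows", "data": {
  "increments": [
    {"translation": [-0.004, 0, 0.07], "turn": 0},
    {"translation": [-0.004, 0, 0.14], "turn": 0},
    {"translation": [-0.004, 0, 0.21], "turn": 0},
    {"translation": [-0.004, 0, 0.27], "turn": 0},
    {"translation": [-0.004, 0, 0.292], "turn": 0},
    {"translation": [-0.004, 0, 0.292], "turn": 0}
  ]
}}

```text
t: 21.77
tool_pos: [580.7, -119.9, 50.7]
tool_rot: [-0.001, 0.753, 0.659, -0.001]
wrist_force: [1.1, -0.9, 0.6]
finger_gap: 67.2
finger_force: 0.0
```

{"op": "send_rows", "data": {
  "hand": -1,
  "increments": [
    {"translation": [0, 0, 0], "turn": 0},
    {"translation": [0, 0, 0], "turn": 0},
    {"translation": [0, 0, 0], "turn": 0},
    {"translation": [0, 0, 0], "turn": 0},
    {"translation": [0, 0, 0], "turn": 0},
    {"translation": [0, 0, 0], "turn": 0},
    {"translation": [0, 0, 0], "turn": 0},
    {"translation": [0, 0, 0], "turn": 0},
    {"translation": [0, 0, 0], "turn": 0},
    {"translation": [0, 0, 0], "turn": 0},
    {"translation": [0, 0, 0], "turn": 0},
    {"translation": [0, 0, 0], "turn": 0}
  ]
}}

```text
t: 22.77
tool_pos: [581.8, -120.4, 52.8]
tool_rot: [0.0, 0.753, 0.658, -0.0]
wrist_force: [-0.8, 0.0, 0.5]
finger_gap: 13.3
finger_force: 30.0
```

```bash
python3 go.py 590.9 -36.8 53.5 -0.135
```

```text
t 22.77 pos [ 581.8 -120.4   52.8] phi -0.1337 gap 13.3 tilt -1.0
inc [0.4205, -0.0108, -0.0036] turn 0.0002
```

{"op": "send_rows", "data": {
  "increments": [
    {"translation": [0, 0, -0.05], "turn": 0},
    {"translation": [0, 0, -0.1], "turn": 0},
    {"translation": [0, 0, -0.15], "turn": 0},
    {"translation": [0, 0, -0.19], "turn": 0},
    {"translation": [0.03, 0, -0.2], "turn": 0},
    {"translation": [0.1, -0.003, -0.2], "turn": 0},
    {"translation": [0.18, -0.005, -0.2], "turn": 0},
    {"translation": [0.26, -0.007, -0.2], "turn": 0},
    {"translation": [0.34, -0.009, -0.2], "turn": 0},
    {"translation": [0.4, -0.011, -0.2], "turn": 0},
    {"translation": [0.418, -0.011, -0.2], "turn": 0},
    {"translation": [0.418, -0.011, -0.2], "turn": 0}
  ]
}}

```text
t: 23.77
tool_pos: [590.7, -35.4, 92.6]
tool_rot: [-0.0, 0.752, 0.659, 0.0]
wrist_force: [-0.5, -0.0, -0.7]
finger_gap: 14.2
finger_force: 30.0
```

{"op": "send_rows", "data": {
  "increments": [
    {"translation": [0, 0, 0], "turn": 0},
    {"translation": [0, 0, 0.04], "turn": 0},
    {"translation": [0, 0, 0.08], "turn": 0},
    {"translation": [0, 0, 0.12], "turn": 0},
    {"translation": [0, 0, 0.16], "turn": 0},
    {"translation": [0, 0, 0.195], "turn": 0},
    {"translation": [0, 0, 0.197], "turn": 0},
    {"translation": [0, 0, 0.197], "turn": 0}
  ]
}}

```text
t: 24.43
tool_pos: [590.5, -37.3, 52.6]
tool_rot: [-0.0, 0.753, 0.658, -0.0]
wrist_force: [0.6, 0.1, -0.6]
finger_gap: 14.1
finger_force: 41.5
```

```bash
python3 go.py 590.9 -36.8 53.5 -0.135 618.6 214.3 105 -0.109
```

```text
t 24.43 pos [590.5 -37.3  52.6] phi -0.1338 gap 14.1 tilt -1.0
inc [0.0029, 0.0014, -0.0044] turn 0.0002
inc [1.2657, -0.029, -0.2619] turn -0.0039
```

{"op": "send_rows", "data": {
  "hand": 0.65,
  "increments": [
    {"translation": [0, 0, 0], "turn": 0},
    {"translation": [0, 0, 0], "turn": 0},
    {"translation": [0, 0, 0], "turn": 0},
    {"translation": [0, 0, 0], "turn": 0},
    {"translation": [0, 0, -0.08], "turn": 0},
    {"translation": [0, 0, -0.18], "turn": 0},
    {"translation": [0, 0, -0.26], "turn": 0},
    {"translation": [0.05, 0, -0.28], "turn": 0},
    {"translation": [0.2, -0.005, -0.28], "turn": 0},
    {"translation": [0.4, -0.009, -0.28], "turn": 0},
    {"translation": [0.6, -0.014, -0.28], "turn": 0},
    {"translation": [0.8, -0.018, -0.28], "turn": 0}
  ]
}}

```text
t: 25.43
tool_pos: [608.3, 123.9, 108.9]
tool_rot: [0.0, 0.753, 0.658, -0.0]
wrist_force: [0.6, -0.2, 0.1]
finger_gap: 71.0
finger_force: 0.0
```

{"op": "send_rows", "data": {
  "increments": [
    {"translation": [0.18, -0.004, 0], "turn": -0.002},
    {"translation": [0.34, -0.008, 0], "turn": -0.004},
    {"translation": [0.43, -0.01, 0], "turn": -0.004},
    {"translation": [0.464, -0.011, 0], "turn": -0.004},
    {"translation": [0.464, -0.011, 0], "turn": -0.004},
    {"translation": [0.464, -0.011, 0], "turn": -0.004}
  ]
}}

```text
t: 25.93
tool_pos: [618.7, 213.2, 108.8]
tool_rot: [0.0, 0.745, 0.668, -0.001]
wrist_force: [0.7, -0.2, 0.5]
finger_gap: 72.0
finger_force: 0.0
```

```bash
python3 -c "
from h import *
s=snap('wrist','w5')"; python3 go.py 618.6 214.3 53.5 -0.109
```

```text
t 25.98 pos [619.  212.2 108.9] phi -0.1104 gap 71.7 tilt -1.0
inc [0.0108, -0.0031, 0.277] turn -0.0002
```

View pics/w5.png

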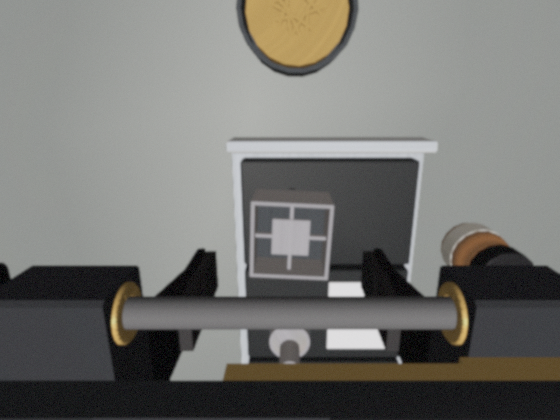

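Wrist view: the big square on the spare at (291,239) is centred between the fingers. Grasping it.

{"op": "send_rows", "data": {
  "increments": [
    {"translation": [0.005, 0, 0.07], "turn": 0},
    {"translation": [0.005, 0, 0.14], "turn": 0},
    {"translation": [0.005, 0, 0.21], "turn": 0},
    {"translation": [0.005, 0, 0.26], "turn": 0},
    {"translation": [0.005, 0, 0.277], "turn": 0},
    {"translation": [0.005, 0, 0.277], "turn": 0}
  ]
}}

```text
t: 26.48
tool_pos: [618.0, 214.5, 52.2]
tool_rot: [-0.0, 0.744, 0.668, -0.001]
wrist_force: [-0.5, -0.8, 0.4]
finger_gap: 71.9
finger_force: 0.0
```

{"op": "send_rows", "data": {
  "hand": -1,
  "increments": [
    {"translation": [0, 0, 0], "turn": 0},
    {"translation": [0, 0, 0], "turn": 0},
    {"translation": [0, 0, 0], "turn": 0},
    {"translation": [0, 0, 0], "turn": 0},
    {"translation": [0, 0, 0], "turn": 0},
    {"translation": [0, 0, 0], "turn": 0},
    {"translation": [0, 0, 0], "turn": 0},
    {"translation": [0, 0, 0], "turn": 0}
  ]
}}

```text
t: 27.15
tool_pos: [619.1, 215.1, 54.3]
tool_rot: [0.0, 0.744, 0.668, 0.0]
wrist_force: [0.1, -0.8, 2.9]
finger_gap: 46.1
finger_force: 29.6
```

```bash
python3 go.py 581.2 -120.2 128 -0.109
```

```text
t 27.15 pos [619.1 215.1  54.3] phi -0.1087 gap 46.1 tilt -1.0
inc [-1.6873, -0.0063, -0.3686] turn 0.0001
```

{"op": "send_rows", "data": {
  "increments": [
    {"translation": [0, 0, -0.06], "turn": 0},
    {"translation": [0, 0, -0.14], "turn": 0},
    {"translation": [0, 0, -0.22], "turn": 0},
    {"translation": [0, 0, -0.3], "turn": 0},
    {"translation": [0, 0, -0.37], "turn": 0},
    {"translation": [0, 0, -0.385], "turn": 0},
    {"translation": [-0.05, 0, -0.385], "turn": 0},
    {"translation": [-0.16, 0, -0.385], "turn": 0},
    {"translation": [-0.3, 0, -0.385], "turn": 0},
    {"translation": [-0.45, 0, -0.385], "turn": 0},
    {"translation": [-0.6, 0, -0.385], "turn": 0},
    {"translation": [-0.75, -0.003, -0.385], "turn": 0}
  ]
}}

```text
t: 28.15
tool_pos: [600.9, 63.5, 129.7]
tool_rot: [-0.0, 0.745, 0.667, -0.001]
wrist_force: [0.4, 0.3, -0.6]
finger_gap: 46.2
finger_force: 29.6
```

{"op": "send_rows", "data": {
  "increments": [
    {"translation": [-0.15, 0, 0], "turn": 0},
    {"translation": [-0.3, 0, 0], "turn": 0},
    {"translation": [-0.45, -0.001, 0], "turn": 0},
    {"translation": [-0.6, -0.002, 0], "turn": 0},
    {"translation": [-0.75, -0.003, 0], "turn": 0},
    {"translation": [-0.87, -0.003, 0], "turn": 0},
    {"translation": [-0.92, -0.003, 0], "turn": 0},
    {"translation": [-0.936, -0.003, 0], "turn": 0},
    {"translation": [-0.936, -0.003, 0.05], "turn": 0},
    {"translation": [-0.936, -0.003, 0.1], "turn": 0},
    {"translation": [-0.936, -0.003, 0.1], "turn": 0}
  ]
}}

```text
t: 29.07
tool_pos: [579.8, -117.8, 108.0]
tool_rot: [-0.002, 0.744, 0.669, -0.001]
wrist_force: [-1.1, -0.0, -0.5]
finger_gap: 46.1
finger_force: 29.6
```

```bash
python3 go.py 581.2 -120.2 54 -0.109
```

```text
t 29.07 pos [ 579.8 -117.8  108. ] phi -0.1059 gap 46.1 tilt -1.0
inc [-0.0114, 0.0092, 0.2702] turn 0.0005
```

{"op": "send_rows", "data": {
  "increments": [
    {"translation": [0, 0.002, 0.06], "turn": 0},
    {"translation": [0, 0.002, 0.11], "turn": 0},
    {"translation": [0, 0.002, 0.15], "turn": 0},
    {"translation": [0, 0.002, 0.19], "turn": 0},
    {"translation": [0, 0.002, 0.23], "turn": 0},
    {"translation": [0, 0.002, 0.26], "turn": 0},
    {"translation": [0, 0.002, 0.275], "turn": 0},
    {"translation": [0, 0.002, 0.275], "turn": 0},
    {"translation": [0, 0.002, 0.275], "turn": 0}
  ]
}}

```text
t: 29.82
tool_pos: [581.7, -120.1, 56.1]
tool_rot: [0.0, 0.744, 0.668, 0.0]
wrist_force: [-0.5, -0.7, -0.9]
finger_gap: 46.1
finger_force: 29.6
```

```bash
python3 go.py 581.2 -120.2 54 -0.109
```

```text
t 29.82 pos [ 581.7 -120.1   56.1] phi -0.1086 gap 46.1 tilt -1.0
inc [-0.0008, -0.0022, 0.0104] turn 0.0001
```

Position is good, with about 1.8 mm still to lower, then release and withdraw.

{"op": "send_rows", "data": {
  "increments": [
    {"translation": [0, 0, 0.004], "turn": 0},
    {"translation": [0, 0, 0.008], "turn": 0},
    {"translation": [0, 0, 0.008], "turn": 0}
  ]
}}

```text
t: 30.07
tool_pos: [581.6, -120.2, 54.5]
tool_rot: [0.0, 0.744, 0.668, 0.0]
wrist_force: [-0.5, -0.4, -0.6]
finger_gap: 46.5
finger_force: 29.6
```

{"op": "send_rows", "data": {
  "hand": 0.6,
  "increments": [
    {"translation": [0, 0, 0], "turn": 0},
    {"translation": [0, 0, 0], "turn": 0},
    {"translation": [0, 0, 0], "turn": 0},
    {"translation": [0, 0, 0], "turn": 0},
    {"translation": [0, 0, 0], "turn": 0},
    {"translation": [0, 0, -0.1], "turn": 0},
    {"translation": [0, 0, -0.25], "turn": 0},
    {"translation": [0, 0, -0.4], "turn": 0},
    {"translation": [-0.2, 0, -0.5], "turn": 0},
    {"translation": [-0.4, 0, -0.6], "turn": 0},
    {"translation": [-0.6, 0, -0.7], "turn": 0},
    {"translation": [-0.8, 0, -0.7], "turn": 0}
  ]
}}

```text
t: 31.07
tool_pos: [566.1, -273.6, 197.8]
tool_rot: [0.002, 0.744, 0.668, 0.001]
wrist_force: [1.4, 0.1, 0.2]
finger_gap: 69.5
finger_force: 0.0
```

{"op": "send_rows", "data": {
  "increments": [
    {"translation": [-0.15, 0, 0], "turn": 0},
    {"translation": [-0.3, 0, 0], "turn": 0},
    {"translation": [-0.3, 0, 0], "turn": 0},
    {"translation": [-0.3, 0, 0], "turn": 0}
  ]
}}

```text
t: 31.4
tool_pos: [557.4, -334.3, 193.3]
tool_rot: [-0.0, 0.746, 0.666, -0.0]
wrist_force: [-0.8, 1.0, 0.4]
finger_gap: 69.6
finger_force: 0.0
```

```bash
python3 -c "
from h import *
s=snap('scene');cv2.imwrite('pics/s6.png',cv2.resize(s['color'][140:300,140:430,::-1],None,fx=2.7,fy=2.7))
s=snap('top');cv2.imwrite('pics/t6.png',cv2.resize(s['color'][100:250,160:410,::-1],None,fx=3.2,fy=3.2,interpolation=cv2.INTER_CUBIC))"; python3 go.py
```

```text
t 31.5 pos [ 558.7 -331.1  193.7] phi -0.1077 gap 69.6 tilt -1.0
```

View pics/s6.png

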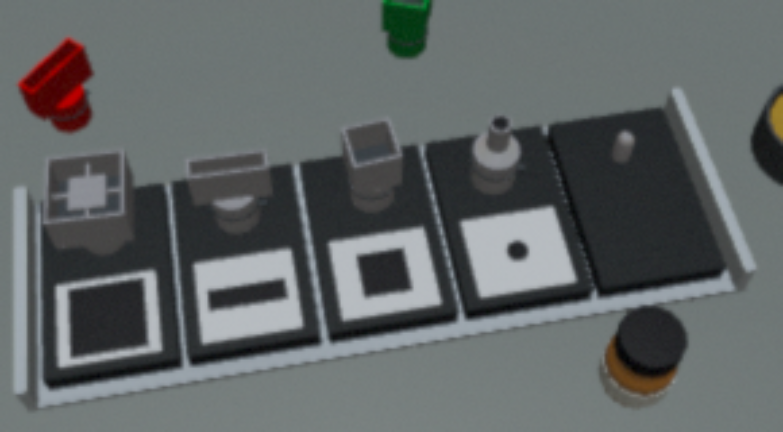

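View pics/t6.png

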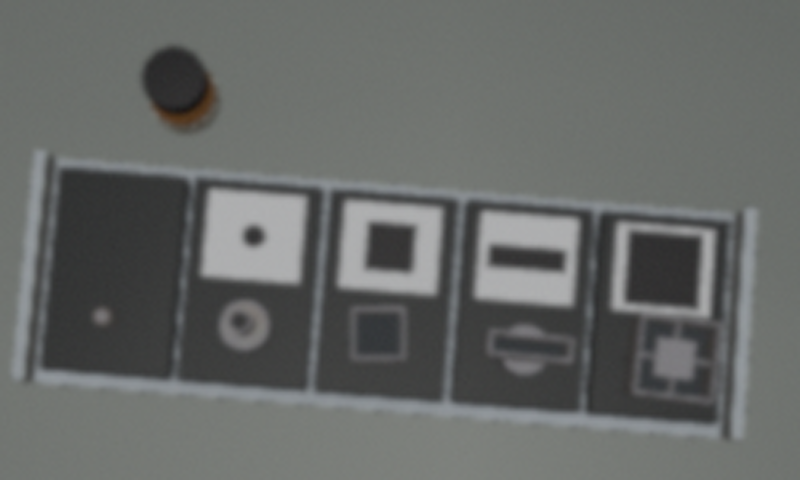

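Both views show every nozzle upright and fully down on its own seat, the spare post bare at (102,317), and the jar where it was. Handing in.

```bash
python3 -c "
from h import *
print(job_done())"
```

```text
the job is handed in; nothing more can be done
None
```

I handed the job in at about 31 s of the 112 s allowed: the last pictures show all four nozzles upright on their own seats, the spare seat empty and the flux jar where it was; the hand-in call gave no verdict.

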